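# Lay the box grater down against the board's stop

### The job

The box grater stands upright on the wooden board; make it ready for grating lying down. Tip it over gently with the fingers, easing it down all the way instead of letting it fall, and push it back so that it lies flat on the board on its broad side, in line with the board, its handle pointing away from the dark stop strip and its foot flush against the strip. Do not lift or squeeze the grater or ram it against the strip, and leave the other things where they are.

Things in the scene. Friction and masses are not known exactly. Their poses are not given: they have to be found in the camera images.
- grater: white box grater, loose, 0.17 to 0.3 kg, 238 mm tall, standing. Origin: centre of its underside; z up to the handle, y along its width, x out of a broad face, at first towards the stop strip within 0.2 rad. Rubber foot 85 (x) by 116 mm (y), 8 mm high; body 78 x 110 mm at the foot, tapering to 55 x 77 mm at 190 mm. Centre of mass on the axis at 80 mm: it balances when tipped 28 degrees, then falls
- grater_bar (a point): centre of the top bar of the grater's hoop handle, on its axis, 230 mm above its underside. The bar runs along the grater's y, 70 mm long, 22 mm thick (x), 17 mm high (z 221 to 238 mm), on two legs at y = -34 and +34 mm; the opening below is 54 mm wide, 31 mm high. With the grater lying flat the bar's centre is 24 mm, its underside 12 mm above the board's top
- grater_foot_edge (a point): middle of the lower edge of the grater's foot on its -x side (grater x = -42.5 mm, y = 0, z = 0): it tips over this edge, towards its own -x; lying flat it has turned 95 degrees because of the taper, its x axis points up, and this edge belongs at the foot of the stop strip
- board: thick wooden board of light staves on rubber feet, fixed to the worktop, 256 mm (x) by 180 mm (y); origin: centre of its underside, on the worktop; top face 40 mm above the worktop. A dark wooden stop strip, 16 mm thick and 30 mm high above the board, runs along its whole +x end; from the strip's face to the open -x end are 240 mm
- stop_face (a point): middle of the lower edge of the stop strip's inner face, at the height of the board's top, at board x = 112 mm, y = 0; its axes are the board's, x pointing into the strip
- peeler: green hand peeler, 170 x 25 x 18 mm, lying on the worktop on the board's +y side, loose; origin at the middle of its underside. Leave alone
- lemon: yellow lemon, 72 x 55 x 56 mm, loose, on the worktop behind the stop strip; origin at its underside. Leave alone
- spice_jar: small spice jar with a green cap, 46 mm across, 106 mm tall, loose, on the board's -y side; origin at its underside. Leave alone
- yoghurt_pot: yoghurt pot with a foil lid, 72 mm across, 71 mm tall, loose, at the far left of the board; origin at its underside. Leave alone
- kitchen_timer: red and white kitchen timer, 61 mm across, 56 mm tall, loose, on the worktop behind the board; origin at its underside. Leave alone
Mind the look-alikes: they are no part of the job. Of the things that look like the grater, the middle-sized one is meant.

How it is judged (in metres and radians):
At the end, for the whole second after the job is handed in: The grater lies at rest on its -x face on the board (x axis within 0.16 rad of up), handle towards the open end, foot edge within 8 mm of the stop strip and 30 mm of the board's middle line (handle 35 mm), resting on the board, square to the strip within 0.09 rad (angle between grater's own x axis and vertical below 0.16 rad and x of grater_foot_edge in the frame of stop_face between -0.008 and 0.006 m and y of grater_foot_edge in the frame of stop_face between -0.03 and 0.03 m and z of grater_foot_edge in the frame of stop_face between -0.006 and 0.01 m and y of grater_bar in the frame of stop_face between -0.035 and 0.035 m and x of grater_bar in the frame of stop_face below -0.2 m and angle between the y axis of grater and the y axis of board, either way round below 0.09 rad and linear speed of grater below 0.02 m/s and angular speed of grater below 0.1 rad/s); the robot touches nothing.
It fails at once if the grater falls: it turns faster than 4 rad/s (angular speed of grater above 4 rad/s).
It fails at once if the grater is lifted: its foot edge rises more than 30 mm above the board (z of grater_foot_edge in the frame of stop_face above 0.03 m).
It fails at once if the grater is squeezed: the fingers press on it with more than 15 N before its foot has come to the stop strip (contact force between the fingers and grater above 15 N and x of grater_foot_edge in the frame of stop_face below -0.015 m).
It fails at once if the grater is rammed against the strip with more than 40 N (contact force between the fingers and grater above 40 N).
It fails at once if one of the other loose things is moved by more than 30 mm (distance of any of peeler, lemon, spice_jar, yoghurt_pot, kitchen_timer from where it was at the start of the episode above 0.03 m).
It also fails if it takes over 70 s, if anything falls off the work surface, if the arm or the gripper's body presses on something with over 40 N, if the wrist force passes 120 N, or if a joint passes its speed limit or range.

### The arm

A 6-joint arm with a two-finger parallel gripper is mounted at the origin on a cart in front of the work surface, level with it; the furniture and walls round the work are solid. World frame = base frame: x ahead of the robot, y to its left, z up, the work surface at z = 0. Lengths are in mm, angles in degrees, forces in N, time in s.
With the tool pointing down it reaches from about 350 to 850 mm from the base axis. Payload 8.1 kg.
Tool frame: the origin (TCP) lies at the very end of the fingers, on their centre line; the grasp point (between the pads) lies 19 mm behind it; z points along the fingers, y is the line along which they close (so a half turn about z gives the same grasp; the last joint's range is limited). The gripper opens to 85 mm and grips with 20 to 120 N. Pads are 22 mm wide; open, the fingers measure 114 mm over their backs; the gripper's body (76 mm by 85 mm) begins 54 mm behind the grasp point. The pads swing forward as they close: fully open they stand 13 mm farther back than shut.
Start: joints at [-79.549, 7.471, 85.268, -0, 87.261, -4.893], TCP at [158.787, -578.612, 231.292] pointing down, gripper open.
Joint ranges: [-169.43, 169.43], [-51.17, 129.36], [1.28, 143.12], [-76.62, 256.62], [0, 156.53], [-152.29, 152.29]. Speed limits (degrees/s): [136.94, 136.94, 159.86, 180, 180, 180].

### API

Orientations are given as [roll, pitch, yaw] about the fixed x, y, z axes, in that order (R = Rz(yaw) Ry(pitch) Rx(roll)).
In Python, from bench import sense, eyes, job, models gives the robot as it stands. The module is installed in compiled form; this text tells all that it offers.
- The arm moves only by the tool apply_moves, never from a script. Its argument "rows" is a list of rows, each a list of 6 numbers: the shift along the tool's x, y, z in mm, then the turn, a rotation vector about the tool's x, y, z in rad. In form: [[dx, dy, dz, rx, ry, rz], ...]. A call has exactly 5 rows; each row shifts and turns the commanded pose from where the row before left it, along the tool's axes as they then stand; what a row does not reach is not made up. A row lasts 1/8 s, in which the tool goes at most 62.5 mm and 10.7 degrees, less where a joint would pass 70% of its speed; a pose out of reach is approached as far as the arm can. A call is refused whole if a number of a shift passes 62.5 or a number of a turn 0.188, either way. A call with a gripper value outside its range is refused whole. "fingers" is the finger opening in mm, from 0 to 85.4, set as the call begins (left out, the last holds). The fingers move at their own pace and stop on an object; "grip_force" is the grip in N (left out, the last holds). Time passes only in rows, so rows that do not move let the fingers close, or fill a call up. It gives the time, the measured TCP pose, the force, the opening and the grip force at its end, in the units of the state.
- sense(): the state, without advancing time (a new reading comes with each control period).
- eyes.snapshot(name): name is "scene" or "top" or "wrist"; returns (picture, depth): 480x640x3 uint8, red, green, blue; 480x640 float32, mm along the optical axis (not along the pixel's ray), 0 where there is no reading.
- eyes.get_calibration(name): a dict with "intrinsics" (3x3 intrinsics, pixels), "R" (3x3) and "t" (3): a world point X has camera coordinates R X + t; the wrist camera has in their place "mount" (4x4, takes a point from camera to tool coordinates, whose origin is the TCP and whose axes are the flange's). Camera axes: x right, y down, z forward; pixel columns grow to the right and rows downward; lengths in mm; the calibration is good to about 2 mm. The wrist camera is an equidistant fisheye: a pixel r from the principal point sees the ray r / f radians off the axis. A picture is of the moment at which its call begins: read the wrist's pose just before it. get_calibration takes no time and is no camera call.
- job.hand_in(): hands the job in; it is judged then, once.
Trained networks look in the newest picture that a camera, given by its name, has taken for a name from the list of things; names that differ only in an ending like _2 or _b are one class to them, and where a whole thing is asked for, a point or a joint stands for the part that bears it (a point fixed in the world has none). Each returns a list of dicts, best first, with "confidence" (0 to 1); they miss things now and then, are a little off and sometimes report something else, mostly with a low value. They report only what shows in the picture. A call takes as long as a camera call. They do not tell look-alikes from the thing itself.
- models.boxes_of(name, camera): "xyz" ([x, y, z] in mm, in world coordinates, good to about 4 mm: the middle of the surface that is visible of it).
- models.cut_out(name, camera): "pixels" (480x640 bool, what is visible of it).
- models.place_of(name, camera): "xyz" ([x, y, z] in mm, in world coordinates, good to about 4 mm: a listed point, or the origin of a listed thing).
The state is a dict: "time": time; "joint_pos": joint angles; "qd": joint speeds; "joint_efforts": joint torques, N m; "tool_pos": TCP position; "tcp_rot": TCP orientation; "ft_force": force on the tool from outside, world axes, zero at the start; "wrist_torque": the same for the moment, N m; "finger_gap": finger opening in mm; "grip_force": force on a finger pad.
Only numpy, scipy, OpenCV 4.12 (cv2) and the standard library are available. Lean on these libraries where they do the work, as an engineer would, in place of code of your own. Each camera call takes 0.05 s, during which the arm holds its last target. There are 200 camera calls.

## Working session

There is one attempt and no reset: what is moved stays moved. The work goes in short steps, Python scripts to look and compute and a tool call to move; the robot and the scene stay as the last step left them, time stands still between calls to the robot, and variables do not carry over. Pictures are saved under pics/ and viewed, at most 10 in all, crops included, and the job is handed in when it is done.

Besides the shell and the picture viewer there is one more tool, called after ">>>" by a JSON object that holds its "fn" and its "kwargs". apply_moves: Moves the arm, as the interface text tells. Its arguments: {"type":"object","properties":{"rows":{"type":"array"},"fingers":{"type":"number"},"grip_force":{"type":"number"}},"required":["rows"]}

```bash
mkdir -p pics; python3 - <<'E'
from bench import sense, eyes, job, models
import cv2,numpy as np
s=sense();print(s['time'],s['tool_pos'],s['tcp_rot'])
for n in ['scene','top']:
    p,d=eyes.snapshot(n);cv2.imwrite(f'pics/{n}0.png',p[:,:,::-1]);np.save(f'{n}_d.npy',d)
    c=eyes.get_calibration(n);print(n,c)
    for t in ['grater','grater_bar','grater_foot_edge','stop_face','board','peeler','lemon','spice_jar','yoghurt_pot','kitchen_timer']:
        print(t,[(np.round(r['xyz']),round(r['confidence'],2)) for r in models.place_of(t,n)])
E
```

```text
0.0 [ 158.68356425 -578.05265033  230.22463781] [-1.79892901e+02 -7.66902745e-03  1.53447815e+01]
scene {'intrinsics': array([[591.61007268,   0.        , 321.98991234],
       [  0.        , 591.61007268, 241.45148326],
       [  0.        ,   0.        ,   1.        ]]), 'R': array([[ 0.53941252, -0.84198472, -0.00979164],
       [-0.45303188, -0.28039092, -0.84625236],
       [ 0.70978606,  0.46091504, -0.53269229]]), 't': array([-339.96802193,  326.54442988, 1658.03213755])}
grater [(array([588., -53.,  39.]), 0.97), (array([ 312., -465.,   -3.]), 0.71), (array([ 179., -318.,    1.]), 0.62), (array([662.,  90.,  -5.]), 0.29)]
grater_bar [(array([588., -56., 273.]), 0.77), (array([ 185., -311.,  326.]), 0.76), (array([ 309., -464.,  160.]), 0.59)]
grater_foot_edge [(array([ 343., -468.,   -0.]), 0.81), (array([558., -90.,  38.]), 0.56)]
stop_face [(array([638.,  -3.,  41.]), 0.83), (array([720., 220.,  -1.]), 0.29)]
board [(array([563., -89.,   1.]), 0.67)]
peeler [(array([446., -16.,   1.]), 0.71)]
lemon [(array([658.,  91.,  -3.]), 0.51)]
spice_jar [(array([ 703., -149.,    2.])
[... 489 characters left out ...]
55317,  399.37403348, 1552.93874202])}
grater [(array([ 183., -318.,   -2.]), 0.93), (array([ 313., -465.,    5.]), 0.77), (array([586., -56.,  35.]), 0.66)]
grater_bar [(array([ 180., -318.,  324.]), 0.83), (array([ 684., -350.,   -1.]), 0.75), (array([585., -62., 270.]), 0.74), (array([ 313., -465.,  162.]), 0.61)]
grater_foot_edge [(array([ 337., -470.,    1.]), 0.85), (array([558., -94.,  42.]), 0.69)]
stop_face [(array([633.,  -4.,  42.]), 0.55)]
board []
peeler []
lemon [(array([659.,  87.,  -1.]), 0.57)]
spice_jar [(array([ 704., -152.,   -2.]), 0.59)]
yoghurt_pot [(array([719., 222.,   3.]), 0.72)]
kitchen_timer [(array([ 686., -351.,    1.]), 0.6), (array([636.,   0.,  43.]), 0.54)]
```

View pics/scene0.png

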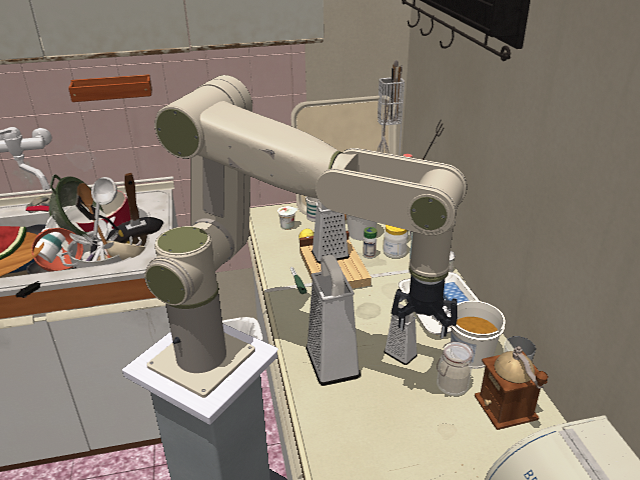

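View pics/top0.png

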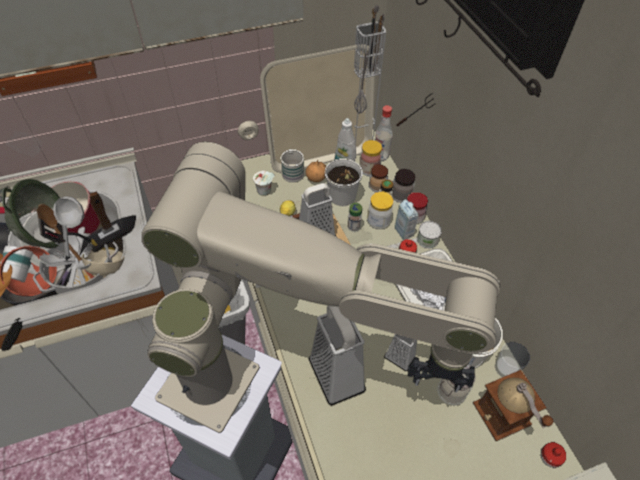

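Candidates (scene pixels): the large grater at (333,330), the small one at (402,335), and the middle-sized one on the board at (331,235). By the description and its size I choose the one on the board.

```bash
cat > h.py <<'E'
import numpy as np,cv2
from bench import sense, eyes, job, models
from scipy.spatial.transform import Rotation as Ro
def cloud(n,d):
    c=eyes.get_calibration(n);K=c['intrinsics'];v,u=np.mgrid[:480,:640]
    P=np.stack([(u-K[0,2])/K[0,0]*d,(v-K[1,2])/K[1,1]*d,d],-1)
    X=(P-c['t'])@c['R'];X[d==0]=np.nan;return X
def pose():
    s=sense();return np.array(s['tool_pos']),Ro.from_euler('xyz',s['tcp_rot'],degrees=True)
def plan(target,rpy=None):
    p,R=pose();d=R.inv().apply(np.array(target)-p);o=[np.round(d,1)]
    if rpy is not None:o.append(np.round((R.inv()*Ro.from_euler('xyz',rpy,degrees=True)).as_rotvec(),3))
    return o
E
python3 - <<'E'
from h import *
for n in ['scene','top']:
    X=cloud(n,np.load(n+'_d.npy'))
    for lo,hi in [(37,43),(66,74)]:
        m=(X[...,2]>lo)&(X[...,2]<hi)&(X[...,0]>400)&(X[...,0]<750)&(X[...,1]>-220)&(X[...,1]<60)
        # largest component
        k,l,st,_=cv2.connectedComponentsWithStats(m.astype('uint8'));
        if k<2: continue
        for i in np.argsort(-st[1:,4])[:2]+1:
            Q=X[l==i][:,:2];print(n,lo,len(Q),Q.min(0),Q.max(0),cv2.minAreaRect(Q.astype('f4')))
    p=cv2.imread(f'pics/{n}0.png')
p=cv2.imread('pics/scene0.png')[180:300,260:440];cv2.imwrite('pics/crop.png',cv2.resize(p,None,fx=4,fy=4,interpolation=2))
print(plan([158.7,-578,450],[180,0,15.3]))
E
```

```text
scene 37 427 [ 486.55511541 -219.53410955] [713.39615765 -57.68595769] ((595.9945678710938, -124.60040283203125), (257.9565734863281, 80.62973022460938), 47.03923416137695)
scene 37 191 [461.36420926 -80.52943513] [604.89660121  58.84293931] ((532.4097900390625, -15.195846557617188), (172.3784637451172, 42.10333251953125), 45.83693313598633)
scene 66 69 [ 515.15394222 -106.8408188 ] [585.54250172  -2.07605387] ((546.3673706054688, -59.93637466430664), (59.27817153930664, 106.2491683959961), 11.171162605285645)
scene 66 35 [568.6575621   22.62698699] [609.77803652  58.64930325] ((590.678955078125, 44.49729537963867), (21.962419509887695, 44.43437576293945), 43.039371490478516)
top 37 89 [ 600.45538838 -159.69805456] [681.96691861 -76.66316083] ((636.601806640625, -113.05033874511719), (114.89643096923828, 28.756065368652344), 47.67546463012695)
top 37 14 [ 720.94285619 -214.63830017] [ 736.10150313 -184.53034838] ((728.130859375, -198.74436950683594), (31.794448852539062, 7.916114807128906), 73.42430877685547)
top 66 19 [597.94406811  20.4215326 ] [619.07361068  49.14874927] ((605.1910400390625, 33.08061981201172), (17.43522834777832, 30.121843338012695), 52.64210891723633)
top 66 12 [ 727.54988476 -196.27201725] [ 747.73211411 -177.00294306] ((736.1494750976562, -185.23880004882812), (27.672901153564453, 6.492580413818359), 48.61884689331055)
[array([ 1.000e-01, -6.000e-01, -2.187e+02]), array([-0.   , -0.   ,  0.001])]
```

View pics/crop.png

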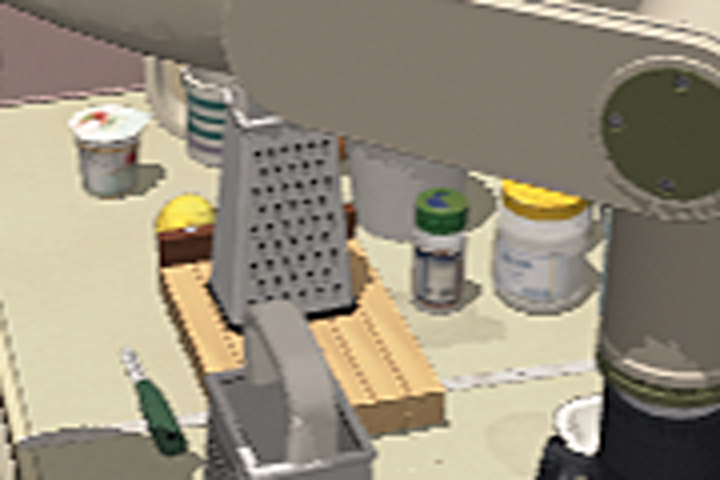

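The crop shows the middle grater standing on the board, its foot at about crop (290,320). The lemon is behind the strip at (185,215), the peeler at (150,400) and the jar at (440,250).

>>> {"fn": "apply_moves", "kwargs": {"rows": [[0, 0, -44, 0, 0, 0], [0, 0, -44, 0, 0, 0], [0, 0, -44, 0, 0, 0], [0, 0, -44, 0, 0, 0], [0, 0, -44, 0, 0, 0]]}}

```text
time: 1.72
tool_pos: [158.8, -578.4, 452.9]
tcp_rot: [180.0, -0.0, 15.3]
ft_force: [0.3, -0.5, 0.9]
finger_gap: 85.2
grip_force: 0.0
```

>>> {"fn": "apply_moves", "kwargs": {"rows": [[33, -23.5, 0, 0, 0, 0], [33, -23.5, 0, 0, 0, 0], [33, -23.5, 0, 0, 0, 0], [33, -23.5, 0, 0, 0, 0], [33, -23.5, 0, 0, 0, 0]]}}

```text
time: 2.35
tool_pos: [287.5, -420.5, 451.4]
tcp_rot: [180.0, -0.0, 15.3]
ft_force: [0.5, 0.3, 0.5]
finger_gap: 85.5
grip_force: 0.0
```

>>> {"fn": "apply_moves", "kwargs": {"rows": [[33, -23.5, 0, 0, 0, 0], [33, -23.5, 0, 0, 0, 0], [33, -23.5, 0, 0, 0, 0], [33, -23.5, 0, 0, 0, 0], [33, -23.5, 0, 0, 0, 0]]}}

```text
time: 2.98
tool_pos: [415.5, -263.5, 451.5]
tcp_rot: [180.0, -0.0, 15.3]
ft_force: [1.2, 0.9, -0.1]
finger_gap: 85.5
grip_force: 0.0
```

>>> {"fn": "apply_moves", "kwargs": {"rows": [[33, -23.5, 0, 0, 0, 0], [33, -23.5, 0, 0, 0, 0], [33, -23.5, 0, 0, 0, 0], [33, -23.5, 0, 0, 0, 0], [33, -23.5, 0, 0, 0, 0]]}}

```text
time: 3.6
tool_pos: [543.6, -106.6, 451.4]
tcp_rot: [180.0, -0.0, 15.3]
ft_force: [-0.3, -0.3, 1.0]
finger_gap: 85.4
grip_force: 0.0
```

>>> {"fn": "apply_moves", "kwargs": {"rows": [[0, 0, 0, 0, 0, -0.18], [0, 0, 0, 0, 0, -0.18], [0, 0, 0, 0, 0, -0.18], [0, 0, 0, 0, 0, -0.18], [0, 0, 0, 0, 0, -0.18]]}}

```text
time: 4.22
tool_pos: [542.9, -107.7, 451.3]
tcp_rot: [-180.0, -0.0, 67.3]
ft_force: [1.1, 0.3, -0.0]
finger_gap: 85.6
grip_force: 0.0
```

>>> {"fn": "apply_moves", "kwargs": {"rows": [[0, 0, 0, 0, 0, -0.18], [0, 0, 0, 0, 0, -0.18], [0, 0, 0, 0, 0, -0.18], [0, 0, 0, 0, 0, -0.18], [0, 0, 0, 0, 0, -0.18]], "fingers": 50}}

```text
time: 4.85
tool_pos: [542.9, -107.7, 451.3]
tcp_rot: [180.0, 0.0, 118.8]
ft_force: [0.3, -0.5, -0.2]
finger_gap: 49.9
grip_force: 0.0
```

```bash
cat >> h.py <<'E'
def wcloud(d,p,R):
    c=eyes.get_calibration('wrist');K=c['intrinsics'];v,u=np.mgrid[:480,:640]
    a=(u-K[0,2])/K[0,0];b=(v-K[1,2])/K[1,1];r=np.hypot(a,b)+1e-9
    t=np.tan(np.minimum(r,1.45))/r
    P=np.stack([a*t*d,b*t*d,d,np.ones_like(d)],-1)@np.array(c['mount']).T
    X=R.apply(P[...,:3].reshape(-1,3)).reshape(480,640,3)+p;X[d==0]=np.nan;return X
E
python3 - <<'E'
from h import *
p,R=pose();im,d=eyes.snapshot('wrist');cv2.imwrite('pics/w1.png',im[:,:,::-1]);X=wcloud(d,p,R);np.save('w1.npy',X)
print(eyes.get_calibration('wrist'),sense()['joint_pos'])
for t in ['grater_bar','grater_foot_edge','stop_face','grater','board','kitchen_timer']:
    print(t,[(np.round(r['xyz']),round(r['confidence'],2)) for r in models.place_of(t,'wrist')])
for n in ['scene','top']:
    im,d=eyes.snapshot(n);cv2.imwrite(f'pics/{n}1.png',im[:,:,::-1]);np.save(n+'1.npy',cloud(n,d))
    for t in ['grater_bar','grater_foot_edge','stop_face','grater','board','kitchen_timer','peeler']:
        print(n,t,[(np.round(r['xyz']),round(r['confidence'],2)) for r in models.place_of(t,n)])
for f in ['w1','scene1','top1']:
    X=np.load(f+'.npy')
    for nm,lo,hi in [('board',36,44),('strip',66,74),('bar',268,285)]:
        m=(X[...,2]>lo)&(X[...,2]<hi)&(X[...,0]>400)&(X[...,0]<750)&(X[...,1]>-220)&(X[...,1]<70)
        k,l,st,_=cv2.connectedComponentsWithStats(m.astype('uint8'))
        for i in np.argsort(-st[1:,4])[:2]+1:
            Q=X[l==i];print(f,nm,len(Q),Q.mean(0).round(),[np.round(z,1) for z in cv2.minAreaRect(Q[:,:2].astype('f4'))])
E
```

```text
{'intrinsics': array([[371.64829954,   0.        , 320.4641123 ],
       [  0.        , 371.64829954, 243.71176305],
       [  0.        ,   0.        ,   1.        ]]), 'mount': array([[ 5.20658231e-04, -9.60549911e-01, -2.78107168e-01,
         6.95285573e+01],
       [ 9.99999705e-01,  6.57395642e-04, -3.98419246e-04,
         6.56949104e-01],
       [ 5.65528012e-04, -2.78106878e-01,  9.60549970e-01,
        -1.42435126e+02],
       [ 0.00000000e+00,  0.00000000e+00,  0.00000000e+00,
         1.00000000e+00]])} [-1.65284800e+01  1.45635565e+00  6.87868623e+01  9.83035335e-04
  1.09749468e+02 -4.58733922e+01]
grater_bar [(array([ 311., -462.,  159.]), 0.78), (array([ 682., -351.,    2.]), 0.74), (array([588., -60., 270.]), 0.7)]
grater_foot_edge [(array([ 226., -356.,   -3.]), 0.91), (array([ 342., -472.,   -0.]), 0.85), (array([559., -94.,  45.]), 0.78)]
stop_face [(array([638.,  -1.,  40.]), 0.82)]
grater [(array([588., -58.,  44.]), 0.91), (array([ 182., -321.,    2.]), 0.89), (array([559., -95.,  43.]), 0.74), (array([ 313., -464.,    1.]), 0.71)]
board [(array([563., -89.,   
[... 2057 characters left out ...]
.2, 49.2]), np.float64(49.7)]
scene1 strip 27 [540. -68.  70.] [array([540.3, -66.8]), array([12.6, 48. ]), np.float64(43.3)]
scene1 bar 93 [581. -61. 274.] [array([584.2, -58.8]), array([35.2, 71.7]), np.float64(47.8)]
top1 board 1476 [ 525. -112.   40.] [array([555.8, -90. ]), array([251.3, 181. ]), np.float64(47.8)]
top1 board 13 [ 681. -146.   41.] [array([ 680.3, -145.8]), array([31.9,  9.6]), np.float64(81.0)]
top1 strip 44 [593.  42.  69.] [array([593.8,  42.2]), array([20.9, 54.4]), np.float64(57.5)]
top1 strip 28 [570. -95.  70.] [array([569.2, -93.7]), array([10.9, 46.1]), np.float64(45.7)]
top1 bar 137 [580. -58. 274.] [array([582.4, -56.5]), array([28.4, 70.4]), np.float64(52.7)]
```

View pics/w1.png

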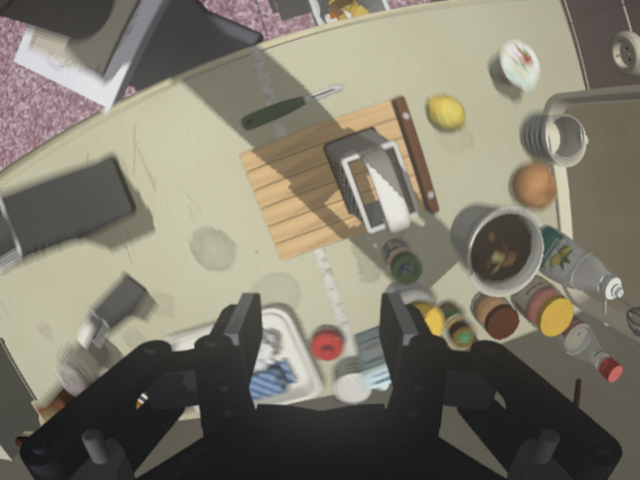

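The wrist view shows the board, the dark strip at about (417,153), the grater hoop at about (388,185), the lemon at (445,112), the peeler at (290,108) and the jar at (402,262). The big grater is at the left (70,205) and the small one at (118,305).

From the depth fit, the board yaw is 47.8° and stop_face is about (638,-4,40). The bar is at (586,-58.5,270) with yaw about 49°.

The plan is to straddle the bar loosely, follow its arc, then push it from the handle end.

>>> {"fn": "apply_moves", "kwargs": {"rows": [[0, 0, 0, 0, 0, -0.068], [0, 0, 0, 0, 0, -0.068], [0, 0, 0, 0, 0, -0.068], [0, 0, 0, 0, 0, -0.068], [0, 0, 0, 0, 0, -0.068]]}}

```text
time: 6.62
tool_pos: [542.9, -107.7, 451.3]
tcp_rot: [-180.0, -0.0, 138.1]
ft_force: [-0.8, -0.6, -0.1]
finger_gap: 49.9
grip_force: 0.0
```

```bash
python3 - <<'E'
from h import *
print(plan([585.8,-58.6,451]),pose()[0],sense()['tcp_rot'])
E
```

```text
[array([ 0.8, 65.2,  0.3])] [ 542.85181471 -107.69831407  451.28937073] [-1.79999695e+02 -2.52155811e-03  1.38083234e+02]
```

>>> {"fn": "apply_moves", "kwargs": {"rows": [[0, 22, 20, 0, 0, 0], [0.8, 22, 20, 0, 0, 0], [0, 21, 20, 0, 0, 0], [0, 0, 20, 0, 0, 0], [0, 0, 20, 0, 0, 0]]}}

```text
time: 7.25
tool_pos: [586.2, -57.3, 348.6]
tcp_rot: [-179.9, -0.1, 138.0]
ft_force: [-0.3, 0.5, 0.1]
finger_gap: 50.1
grip_force: 0.0
```

```bash
python3 - <<'E'
from h import *
p,R=pose();im,d=eyes.snapshot('wrist');X=wcloud(d,p,R)
m=(abs(X[...,2]-276)<9)&(abs(X[...,0]-586)<60)&(abs(X[...,1]+58)<60)
Q=X[m];print(p,len(Q),Q.mean(0),cv2.minAreaRect(Q[:,:2].astype('f4')))
for n in ['wrist','scene','top']:
    if n!='wrist': eyes.snapshot(n)
    print(n,[(np.round(r['xyz'],1),round(r['confidence'],2)) for r in models.place_of('grater_bar',n)])
E
```

```text
[586.18490095 -57.33640035 348.61936001] 3667 [583.32576751 -56.38682235 275.29747964] ((586.0322875976562, -58.5583381652832), (21.584423065185547, 72.58686065673828), 49.262725830078125)
wrist [(array([581.7, -59.6, 268.1]), 0.59)]
scene [(array([ 312.9, -464.3,  156.6]), 0.79), (array([585.7, -56.2, 271.7]), 0.75), (array([ 184.5, -315.8,  325.3]), 0.67), (array([447.1, -19.6,   3.2]), 0.33)]
top [(array([ 181.4, -317.4,  322.8]), 0.93), (array([ 311.1, -466.8,  159.4]), 0.88), (array([584. , -63.5, 270.2]), 0.73)]
```

>>> {"fn": "apply_moves", "kwargs": {"rows": [[0, -1, 15, 0, 0, 0], [0, 0, 15, 0, 0, 0], [0, 0, 15, 0, 0, 0], [0, 0, 10, 0, 0, 0], [0, 0, 5, 0, 0, 0]]}}

```text
time: 8.18
tool_pos: [584.8, -59.6, 290.1]
tcp_rot: [-180.0, -0.1, 138.0]
ft_force: [-0.7, -0.5, 0.0]
finger_gap: 50.1
grip_force: 0.0
```

>>> {"fn": "apply_moves", "kwargs": {"rows": [[0, 0, 10, 0, 0, 0], [0, 0, 10, 0, 0, 0], [0, 0, 10, 0, 0, 0], [0, 0, 8, 0, 0, 0], [0, 0, 0, 0, 0, 0]]}}

```text
time: 8.8
tool_pos: [584.7, -59.6, 252.3]
tcp_rot: [-180.0, -0.1, 138.0]
ft_force: [0.7, -0.5, 0.4]
finger_gap: 50.0
grip_force: 0.0
```

>>> {"fn": "apply_moves", "kwargs": {"rows": [[0, 0, 0, 0, 0, 0], [0, 0, 0, 0, 0, 0], [0, 0, 0, 0, 0, 0], [0, 0, 0, 0, 0, 0], [0, 0, 0, 0, 0, 0]], "fingers": 34, "grip_force": 20}}

```text
time: 9.43
tool_pos: [585.1, -59.7, 253.4]
tcp_rot: [180.0, 0.0, 138.0]
ft_force: [-0.6, 0.6, -0.4]
finger_gap: 33.9
grip_force: 0.0
```

```bash
cat > tip.py <<'E'
# rows for the next tilt steps: python3 tip.py theta_now theta_end nrows
import sys
from h import *
yb=np.radians(48.3);ex=np.array([np.cos(yb),np.sin(yb),0]);ey=np.array([-ex[1],ex[0],0]);ez=np.array([0,0,1.])
bar0=np.array([586,-58.5,270.]);E=bar0-42.5*ex-230*ez
BMAX,GMAX=35,-25
def tool(th,off=0):
    b=E+ex*(42.5*np.cos(th)-230*np.sin(th))+ez*(42.5*np.sin(th)+230*np.cos(th))
    f=np.clip((np.degrees(th)-10)/75,0,1);be,ga=np.radians(BMAX*f),np.radians(GMAX*f)
    y=ex*np.cos(be)+ez*np.sin(be);z=np.cos(ga)*(ex*np.sin(be)-ez*np.cos(be))-np.sin(ga)*ey
    R=np.stack([np.cross(y,z),y,z],1);return b+20*z,Ro.from_matrix(R)
if __name__=='__main__':
    a,b=[np.radians(float(v)) for v in sys.argv[1:3]];n=int(sys.argv[3])
    p,R=pose();out=[]
    for th in np.linspace(a,b,n+1)[1:]:
        q,S=tool(th);d=R.inv().apply(q-p);w=(R.inv()*S).as_rotvec()
        d,w=np.round(d,1),np.round(w,3);out.append(list(map(float,[*d,*w])));p=p+R.apply(d);R=R*Ro.from_rotvec(w)
    for i in range(0,n,5):print(out[i:i+5])
    print(sense()['joint_pos'].round() if hasattr(sense()['joint_pos'],'round') else sense()['joint_pos'])
E
python3 tip.py 0 19 10
```

```text
[[0.1, -6.2, 2.1, 0.0, 0.0, -0.006], [-0.0, -7.7, -1.0, 0.0, 0.0, 0.0], [-0.0, -7.7, -0.8, 0.0, 0.0, 0.0], [-0.0, -7.8, -0.5, 0.0, 0.0, 0.0], [-0.0, -7.7, -0.3, 0.0, 0.0, 0.0]]
[[0.1, -7.5, 0.0, -0.011, 0.008, -0.0], [0.3, -7.5, 0.2, -0.016, 0.011, -0.0], [0.2, -7.4, 0.3, -0.015, 0.011, -0.001], [0.2, -7.5, 0.4, -0.016, 0.011, -0.0], [0.2, -7.4, 0.6, -0.015, 0.011, -0.001]]
[-11.   5.  85.   0.  89. -59.]
```

>>> {"fn": "apply_moves", "kwargs": {"rows": [[0, -3, 1.5, 0, 0, 0], [0, -4, 0, 0, 0, 0], [0, -5, -0.3, 0, 0, 0], [0, -7, -0.6, 0, 0, 0], [0, -7, -0.4, 0, 0, 0]]}}

```text
time: 10.05
tool_pos: [567.4, -79.4, 253.2]
tcp_rot: [180.0, 0.0, 137.9]
ft_force: [0.1, 0.7, 0.1]
finger_gap: 34.2
grip_force: 0.2
```

```bash
python3 - <<'E'
from h import *
for n in ['scene','top','wrist']:
    eyes.snapshot(n)
    for t in ['grater_bar','grater_foot_edge']:print(n,t,[(np.round(r['xyz'],1),round(r['confidence'],2)) for r in models.place_of(t,n) if r['xyz'][0]>420])
E
python3 tip.py 6.5 25.5 10
```

```text
scene grater_bar [(array([571.9, -77.1, 274.7]), 0.74)]
scene grater_foot_edge [(array([563.5, -87.9,  36.6]), 0.69)]
top grater_bar [(array([566.4, -78.6, 274.7]), 0.75)]
top grater_foot_edge [(array([558. , -90.1,  41.3]), 0.77)]
wrist grater_bar [(array([571.4, -75.4, 271. ]), 0.84)]
wrist grater_foot_edge [(array([557.4, -91.8,  42.3]), 0.8)]
[[-0.1, -6.8, -0.6, 0.0, 0.0, -0.006], [0.1, -7.7, -0.2, -0.002, 0.002, 0.0], [0.2, -7.5, 0.1, -0.016, 0.011, 0.0], [0.2, -7.4, 0.2, -0.015, 0.011, -0.0], [0.2, -7.5, 0.4, -0.016, 0.011, -0.001]]
[[0.2, -7.4, 0.5, -0.015, 0.011, -0.0], [0.2, -7.4, 0.6, -0.016, 0.011, -0.001], [0.2, -7.4, 0.8, -0.015, 0.011, -0.001], [0.1, -7.4, 0.9, -0.016, 0.011, -0.001], [0.2, -7.4, 1.0, -0.015, 0.011, -0.001]]
[-13.   3.  88.   0.  89. -61.]
```

Tipping works: the foot edge stays and the bar moves with the fingers.

>>> {"fn": "apply_moves", "kwargs": {"rows": [[0, -6.8, -0.6, 0, 0, -0.006], [0.1, -7.7, -0.2, -0.002, 0.002, 0], [0.2, -7.5, 0.1, -0.016, 0.011, 0], [0.2, -7.4, 0.2, -0.015, 0.011, 0], [0.2, -7.5, 0.4, -0.016, 0.011, -0.001]]}}

```text
time: 11.12
tool_pos: [542.2, -106.6, 252.8]
tcp_rot: [177.1, -2.0, 138.4]
ft_force: [0.3, -0.3, 0.6]
finger_gap: 34.2
grip_force: 0.1
```

>>> {"fn": "apply_moves", "kwargs": {"rows": [[0.2, -7.4, 0.5, -0.015, 0.011, 0], [0.2, -7.4, 0.6, -0.016, 0.011, -0.001], [0.2, -7.4, 0.8, -0.015, 0.011, -0.001], [0.1, -7.4, 0.9, -0.016, 0.011, -0.001], [0.2, -7.4, 1, -0.015, 0.011, -0.001]]}}

```text
time: 11.75
tool_pos: [517.1, -132.9, 246.0]
tcp_rot: [172.7, -5.2, 138.9]
ft_force: [0.6, -0.3, -0.1]
finger_gap: 33.8
grip_force: 0.0
```

```bash
python3 - <<'E'
from h import *
for n in ['scene','top','wrist']:
    eyes.snapshot(n)
    for t in ['grater_bar','grater_foot_edge']:print(n,t,[(np.round(r['xyz'],1),round(r['confidence'],2)) for r in models.place_of(t,n) if r['xyz'][0]>420])
E
python3 tip.py 25.5 49.5 15
```

```text
scene grater_bar [(array([ 521.7, -132.3,  267.7]), 0.8)]
scene grater_foot_edge [(array([564.2, -89.5,  37.1]), 0.71)]
top grater_bar [(array([ 519.3, -139.1,  265.2]), 0.86)]
top grater_foot_edge [(array([555.1, -90.9,  38.5]), 0.57)]
wrist grater_bar [(array([ 521.8, -133.1,  267.6]), 0.55)]
wrist grater_foot_edge [(array([441.3, -17.7,   2.7]), 0.61)]
[[-0.1, -6.4, 1.1, -0.013, 0.01, -0.001], [0.1, -6.2, 1.0, -0.013, 0.009, -0.002], [0.0, -6.1, 1.2, -0.013, 0.009, -0.001], [0.1, -6.2, 1.2, -0.013, 0.01, -0.002], [-0.0, -6.1, 1.4, -0.013, 0.009, -0.001]]
[[-0.0, -6.1, 1.4, -0.013, 0.009, -0.002], [-0.1, -6.1, 1.5, -0.013, 0.01, -0.002], [-0.0, -6.1, 1.7, -0.012, 0.009, -0.002], [-0.1, -6.0, 1.7, -0.013, 0.009, -0.002], [-0.2, -6.0, 1.8, -0.013, 0.01, -0.003]]
[[-0.1, -6.0, 1.9, -0.013, 0.009, -0.002], [-0.2, -6.0, 2.0, -0.013, 0.009, -0.003], [-0.3, -5.9, 2.0, -0.012, 0.009, -0.002], [-0.2, -5.9, 2.2, -0.013, 0.01, -0.003], [-0.4, -5.8, 2.2, -0.013, 0.009, -0.003]]
[-26.  -1.  93.   8.  91. -74.]
```

>>> {"fn": "apply_moves", "kwargs": {"rows": [[0, -6.4, 1.1, -0.013, 0.01, -0.001], [0.1, -6.2, 1, -0.013, 0.009, -0.002], [0, -6.1, 1.2, -0.013, 0.009, -0.001], [0.1, -6.2, 1.2, -0.013, 0.01, -0.002], [0, -6.1, 1.4, -0.013, 0.009, -0.001]]}}

```text
time: 12.82
tool_pos: [496.6, -154.6, 235.4]
tcp_rot: [168.9, -7.8, 139.7]
ft_force: [-0.0, -0.0, 0.5]
finger_gap: 34.1
grip_force: 0.1
```

>>> {"fn": "apply_moves", "kwargs": {"rows": [[0, -6.1, 1.4, -0.013, 0.009, -0.002], [-0.1, -6.1, 1.5, -0.013, 0.01, -0.002], [0, -6.1, 1.7, -0.012, 0.009, -0.002], [-0.1, -6, 1.7, -0.013, 0.009, -0.002], [-0.2, -6, 1.8, -0.013, 0.01, -0.003]]}}

```text
time: 13.45
tool_pos: [477.6, -174.5, 221.0]
tcp_rot: [165.0, -10.2, 141.0]
ft_force: [0.3, -0.5, -0.4]
finger_gap: 33.7
grip_force: 0.1
```

>>> {"fn": "apply_moves", "kwargs": {"rows": [[-0.1, -6, 1.9, -0.013, 0.009, -0.002], [-0.2, -6, 2, -0.013, 0.009, -0.003], [-0.3, -5.9, 2, -0.012, 0.009, -0.002], [-0.2, -5.9, 2.2, -0.013, 0.01, -0.003], [-0.4, -5.8, 2.2, -0.013, 0.009, -0.003]]}}

```text
time: 14.08
tool_pos: [460.0, -193.0, 202.8]
tcp_rot: [161.0, -12.5, 142.5]
ft_force: [-0.5, 0.3, -0.4]
finger_gap: 33.9
grip_force: 0.2
```

```bash
python3 - <<'E'
from h import *
for n in ['scene','top','wrist']:
    im,d=eyes.snapshot(n)
    if n=='scene':cv2.imwrite('pics/s2.png',im[:,:,::-1])
    for t in ['grater_bar','grater_foot_edge']:print(n,t,[(np.round(r['xyz'],1),round(r['confidence'],2)) for r in models.place_of(t,n) if r['xyz'][0]>350])
E
python3 tip.py 49.5 73.5 15
```

```text
scene grater_bar [(array([ 455.5, -206. ,  218.4]), 0.92)]
scene grater_foot_edge [(array([559.3, -89. ,  38.4]), 0.71)]
top grater_bar [(array([ 456.7, -207.3,  217.7]), 0.81)]
top grater_foot_edge [(array([558.5, -91.3,  38.5]), 0.57), (array([576.8, -71.8,  70.5]), 0.29)]
wrist grater_bar [(array([ 461.1, -205.6,  218.3]), 0.87)]
wrist grater_foot_edge []
[[-0.4, -5.8, 2.4, -0.013, 0.01, -0.003], [-0.4, -5.8, 2.4, -0.012, 0.009, -0.003], [-0.5, -5.8, 2.5, -0.013, 0.009, -0.004], [-0.5, -5.7, 2.6, -0.012, 0.01, -0.003], [-0.5, -5.6, 2.6, -0.013, 0.009, -0.004]]
[[-0.6, -5.7, 2.7, -0.012, 0.009, -0.003], [-0.6, -5.6, 2.8, -0.013, 0.009, -0.004], [-0.7, -5.5, 2.9, -0.012, 0.01, -0.004], [-0.7, -5.5, 3.0, -0.013, 0.009, -0.004], [-0.8, -5.5, 3.0, -0.012, 0.009, -0.004]]
[[-0.9, -5.4, 3.1, -0.013, 0.01, -0.004], [-0.9, -5.4, 3.1, -0.012, 0.009, -0.004], [-1.0, -5.3, 3.2, -0.012, 0.009, -0.005], [-1.0, -5.3, 3.3, -0.012, 0.01, -0.004], [-1.0, -5.2, 3.4, -0.012, 0.009, -0.005]]
[-42.   3.  96.  18.  95. -93.]
```

View pics/s2.png

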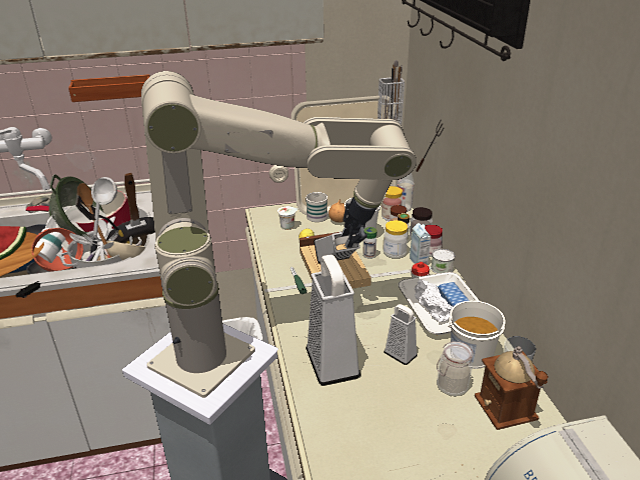

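The picture shows the grater at (340,250) tilted and held in the fingers, with the arm high and clear of everything.

>>> {"fn": "apply_moves", "kwargs": {"rows": [[-0.4, -5.8, 2.4, -0.013, 0.01, -0.003], [-0.4, -5.8, 2.4, -0.012, 0.009, -0.003], [-0.5, -5.8, 2.5, -0.013, 0.009, -0.004], [-0.5, -5.7, 2.6, -0.012, 0.01, -0.003], [-0.5, -5.6, 2.6, -0.013, 0.009, -0.004]]}}

```text
time: 15.15
tool_pos: [444.1, -209.4, 181.0]
tcp_rot: [157.0, -14.7, 144.4]
ft_force: [-1.4, -0.9, -0.5]
finger_gap: 33.9
grip_force: 0.3
```

>>> {"fn": "apply_moves", "kwargs": {"rows": [[-0.6, -5.7, 2.7, -0.012, 0.009, -0.003], [-0.6, -5.6, 2.8, -0.013, 0.009, -0.004], [-0.7, -5.5, 2.9, -0.012, 0.01, -0.004], [-0.7, -5.5, 3, -0.013, 0.009, -0.004], [-0.8, -5.5, 3, -0.012, 0.009, -0.004]]}}

```text
time: 15.78
tool_pos: [430.6, -223.2, 156.4]
tcp_rot: [152.8, -16.6, 146.6]
ft_force: [0.5, -0.2, -0.3]
finger_gap: 33.9
grip_force: 0.3
```

>>> {"fn": "apply_moves", "kwargs": {"rows": [[-0.9, -5.4, 3.1, -0.013, 0.01, -0.004], [-0.9, -5.4, 3.1, -0.012, 0.009, -0.004], [-1, -5.3, 3.2, -0.012, 0.009, -0.005], [-1, -5.3, 3.3, -0.012, 0.01, -0.004], [-1, -5.2, 3.4, -0.012, 0.009, -0.005]]}}

```text
time: 16.4
tool_pos: [419.4, -234.4, 129.2]
tcp_rot: [148.6, -18.3, 149.2]
ft_force: [-0.3, -0.8, -0.6]
finger_gap: 34.3
grip_force: 0.4
```

```bash
python3 - <<'E'
from h import *
for n in ['scene','top','wrist']:
    im,d=eyes.snapshot(n)
    if n=='top':cv2.imwrite('pics/t3.png',im[:,:,::-1])
    for t in ['grater_bar','grater_foot_edge']:print(n,t,[(np.round(r['xyz'],1),round(r['confidence'],2)) for r in models.place_of(t,n) if r['xyz'][0]>350])
from tip import *
print(E,tool(np.radians(73.5))[0])
E
python3 tip.py 73.5 96 15
```

```text
scene grater_bar [(array([ 419. , -253.4,  140.6]), 0.57)]
scene grater_foot_edge []
top grater_bar [(array([ 420.5, -255.6,  135.7]), 0.71), (array([ 4.483e+02, -1.900e+01,  3.000e-01]), 0.6)]
top grater_foot_edge []
wrist grater_bar [(array([ 416.9, -253.3,  138.1]), 0.67)]
wrist grater_foot_edge []
[557.72770993 -90.23212275  40.        ] [ 419.79785342 -234.18534824  129.86205811]
[[-1.1, -4.8, 3.3, -0.012, 0.009, -0.005], [-1.1, -4.8, 3.3, -0.011, 0.009, -0.004], [-1.2, -4.7, 3.3, -0.012, 0.008, -0.005], [-1.3, -4.7, 3.3, -0.011, 0.009, -0.004], [-1.2, -4.6, 3.4, -0.011, 0.009, -0.005]]
[[-1.4, -4.6, 3.5, -0.011, 0.008, -0.005], [-1.4, -4.6, 3.5, -0.011, 0.009, -0.005], [-1.5, -4.5, 3.6, -0.008, 0.006, -0.004], [-1.7, -4.7, 3.6, 0.0, 0.0, 0.0], [-1.7, -4.5, 3.7, 0.0, 0.0, 0.0]]
[[-1.8, -4.4, 3.9, 0.0, 0.0, 0.0], [-1.9, -4.3, 3.9, 0.0, 0.0, 0.0], [-1.8, -4.2, 4.1, 0.0, 0.0, 0.0], [-2.0, -4.1, 4.1, 0.0, 0.0, 0.0], [-1.9, -4.0, 4.2, 0.0, 0.0, 0.0]]
[ -53.   16.   94.   23.   98. -109.]
```

View pics/t3.png

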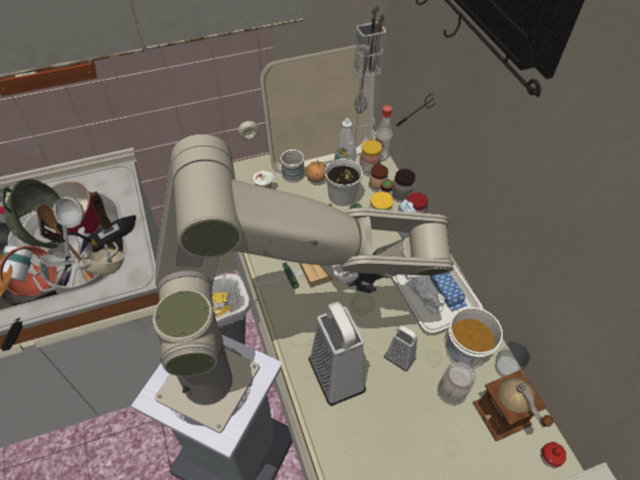

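The arm is clear of both other graters. The bar rests on the lower finger and follows it.

>>> {"fn": "apply_moves", "kwargs": {"rows": [[-1.1, -4.8, 3.3, -0.012, 0.009, -0.005], [-1.1, -4.8, 3.3, -0.011, 0.009, -0.004], [-1.2, -4.7, 3.3, -0.012, 0.008, -0.005], [-1.3, -4.7, 3.3, -0.011, 0.009, -0.004], [-1.2, -4.6, 3.4, -0.011, 0.009, -0.005]]}}

```text
time: 17.48
tool_pos: [411.3, -242.2, 101.8]
tcp_rot: [144.5, -19.7, 151.8]
ft_force: [-0.5, -0.5, -0.9]
finger_gap: 34.2
grip_force: 0.4
```

>>> {"fn": "apply_moves", "kwargs": {"rows": [[-1.4, -4.6, 3.5, -0.011, 0.008, -0.005], [-1.4, -4.6, 3.5, -0.011, 0.009, -0.005], [-1.5, -4.5, 3.6, -0.008, 0.006, -0.004], [-1.7, -4.6, 3.6, 0, 0, 0], [-1.7, -4.5, 3.7, 0, 0, 0]]}}

```text
time: 18.1
tool_pos: [405.9, -247.7, 73.1]
tcp_rot: [142.3, -20.3, 153.3]
ft_force: [-0.4, -0.8, -0.8]
finger_gap: 33.8
grip_force: 0.4
```

```bash
python3 - <<'E'
from h import *
for n in ['scene','top','wrist']:
    im,d=eyes.snapshot(n)
    for t in ['grater_bar','grater_foot_edge']:print(n,t,[(np.round(r['xyz'],1),round(r['confidence'],2)) for r in models.place_of(t,n) if r['xyz'][0]>350])
E
python3 tip.py 88.5 95 10
```

```text
scene grater_bar [(array([ 410.2, -266.2,   79.4]), 0.58), (array([559.8, -90.3,  82.4]), 0.35)]
scene grater_foot_edge []
top grater_bar [(array([ 406.1, -270. ,   78.7]), 0.67)]
top grater_foot_edge []
wrist grater_bar [(array([ 405.7, -265.4,   79.9]), 0.74)]
wrist grater_foot_edge []
[[-0.8, -1.9, 1.7, 0.0, 0.0, 0.0], [-0.8, -1.9, 1.7, 0.0, 0.0, 0.0], [-0.8, -1.9, 1.7, 0.0, 0.0, 0.0], [-0.8, -1.9, 1.7, 0.0, 0.0, 0.0], [-0.8, -1.8, 1.7, 0.0, 0.0, 0.0]]
[[-0.8, -1.9, 1.8, 0.0, 0.0, 0.0], [-0.8, -1.8, 1.7, 0.0, 0.0, 0.0], [-0.8, -1.7, 1.8, 0.0, 0.0, 0.0], [-0.9, -1.8, 1.8, 0.0, 0.0, 0.0], [-0.8, -1.7, 1.8, 0.0, 0.0, 0.0]]
[ -56.   26.   91.   24.   98. -116.]
```

>>> {"fn": "apply_moves", "kwargs": {"rows": [[-0.8, -1.9, 1.7, 0, 0, 0], [-0.8, -1.9, 1.7, 0, 0, 0], [-0.8, -1.9, 1.7, 0, 0, 0], [-0.8, -1.9, 1.7, 0, 0, 0], [-0.8, -1.8, 1.7, 0, 0, 0]]}}

```text
time: 19.18
tool_pos: [404.3, -249.4, 60.1]
tcp_rot: [142.3, -20.3, 153.3]
ft_force: [-1.0, -0.2, -0.9]
finger_gap: 34.2
grip_force: 0.4
```

>>> {"fn": "apply_moves", "kwargs": {"rows": [[-0.8, -1.9, 1.8, 0, 0, 0], [-0.8, -1.8, 1.7, 0, 0, 0], [-0.8, -1.7, 1.8, 0, 0, 0], [-0.8, -1.5, 1.5, 0, 0, 0], [0, 0, 0, 0, 0, 0]]}}

```text
time: 19.8
tool_pos: [403.5, -250.3, 50.1]
tcp_rot: [142.3, -20.3, 153.3]
ft_force: [1.1, -0.1, -0.2]
finger_gap: 34.0
grip_force: 0.0
```

```bash
python3 - <<'E'
from h import *
print(sense()['ft_force'])
for n in ['scene','top','wrist']:
    p,R=pose();im,d=eyes.snapshot(n)
    if n=='wrist':cv2.imwrite('pics/w4.png',im[:,:,::-1])
    for t in ['grater_bar','grater_foot_edge']:print(n,t,[(np.round(r['xyz'],1),round(r['confidence'],2)) for r in models.place_of(t,n) if r['xyz'][0]>350])
E
```

```text
[ 1.07419351 -0.11712949 -0.23735287]
scene grater_bar [(array([ 403.1, -265.6,   60.8]), 0.73), (array([444.2, -16.4,   0.6]), 0.3)]
scene grater_foot_edge []
top grater_bar [(array([ 404.9, -272.5,   61. ]), 0.68)]
top grater_foot_edge []
wrist grater_bar [(array([ 403.4, -268.6,   62.2]), 0.63)]
wrist grater_foot_edge []
```

View pics/w4.png

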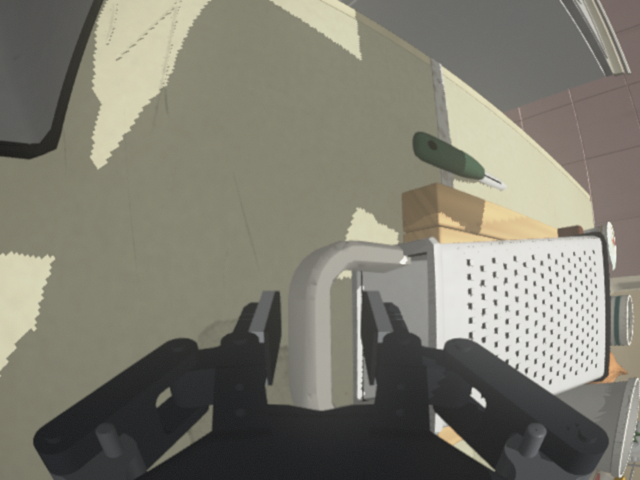

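The wrist view shows the grater flat on the board, its perforated face at about (520,320), and the bar at (315,330) loose between the fingers. Next I retract along the fingers and turn for a two-finger push.

>>> {"fn": "apply_moves", "kwargs": {"rows": [[0, 0, -10, 0, 0, 0], [0, 0, -20, 0, 0, 0], [0, 0, -25, 0, 0, 0], [0, 0, -25, 0, 0, 0], [0, 0, -25, 0, 0, 0]]}}

```text
time: 20.88
tool_pos: [400.4, -322.5, 130.1]
tcp_rot: [142.3, -20.2, 153.2]
ft_force: [-0.3, 0.1, -1.0]
finger_gap: 34.1
grip_force: 0.0
```

```bash
cat > go.py <<'E'
# rows to a pose in stop frame: x y z(world) n ; tool down, y along -board y, yaw 47.8
import sys
from h import *
yb=np.radians(47.8);ex=np.array([np.cos(yb),np.sin(yb),0]);ey=np.array([-ex[1],ex[0],0])
S=np.array([638,-4,0])
def st(p):return np.round([(p-S)@ex,(p-S)@ey,p[2]],1)
if __name__=='__main__':
    x,y,z=map(float,sys.argv[1:4]);n=int(sys.argv[4])
    q=S+x*ex+y*ey+[0,0,z];T=Ro.from_euler('xyz',[180,0,47.8],degrees=True)
    p,R=pose();print('now',st(p));w0=(R.inv()*T).as_rotvec();p0,R0=p,R;out=[]
    for i in range(1,n+1):
        qi=p0+(q-p0)*i/n;Ri=R0*Ro.from_rotvec(w0*i/n)
        d=np.round(R.inv().apply(qi-p),1);w=np.round((R.inv()*Ri).as_rotvec(),3)
        out.append(list(map(float,[*d,*w])));p=p+R.apply(d);R=R*Ro.from_rotvec(w)
    for i in range(0,n,5):print(out[i:i+5])
E
python3 go.py -405 -3 150 15
```

```text
now [-395.6  -37.9  130.1]
[[2.7, 0.3, -0.3, 0.009, -0.054, 0.109], [2.7, -0.1, -0.5, 0.01, -0.055, 0.109], [2.7, -0.3, -0.6, 0.009, -0.054, 0.109], [2.6, -0.6, -0.7, 0.009, -0.055, 0.108], [2.4, -0.9, -0.9, 0.01, -0.054, 0.109]]
[[2.3, -1.2, -1.0, 0.009, -0.054, 0.109], [2.1, -1.4, -1.1, 0.009, -0.055, 0.109], [1.8, -1.7, -1.2, 0.009, -0.054, 0.109], [1.6, -1.8, -1.3, 0.01, -0.055, 0.109], [1.3, -2.0, -1.3, 0.009, -0.054, 0.109]]
[[1.0, -2.2, -1.4, 0.009, -0.054, 0.108], [0.7, -2.2, -1.4, 0.01, -0.055, 0.109], [0.4, -2.4, -1.5, 0.009, -0.054, 0.109], [0.0, -2.4, -1.4, 0.009, -0.055, 0.109], [-0.3, -2.3, -1.3, 0.01, -0.054, 0.109]]
```

>>> {"fn": "apply_moves", "kwargs": {"rows": [[2.7, 0.3, -0.3, 0.009, -0.054, 0.109], [2.7, -0.1, -0.5, 0.01, -0.055, 0.109], [2.7, -0.3, -0.6, 0.009, -0.054, 0.109], [2.6, -0.6, -0.7, 0.009, -0.055, 0.108], [2.4, -0.9, -0.9, 0.01, -0.054, 0.109]], "fingers": 38}}

```text
time: 21.5
tool_pos: [389.6, -316.6, 136.3]
tcp_rot: [159.1, -21.9, 115.6]
ft_force: [-0.2, 0.3, 1.8]
finger_gap: 37.9
grip_force: 0.0
```

>>> {"fn": "apply_moves", "kwargs": {"rows": [[2.3, -1.2, -1, 0.009, -0.054, 0.109], [2.1, -1.4, -1.1, 0.009, -0.055, 0.109], [1.8, -1.7, -1.2, 0.009, -0.054, 0.109], [1.6, -1.8, -1.3, 0.01, -0.055, 0.109], [1.3, -2, -1.3, 0.009, -0.054, 0.109]]}}

```text
time: 22.12
tool_pos: [379.0, -311.0, 143.2]
tcp_rot: [173.2, -14.0, 79.8]
ft_force: [-0.3, 0.1, 0.3]
finger_gap: 38.3
grip_force: 0.0
```

>>> {"fn": "apply_moves", "kwargs": {"rows": [[1, -2.2, -1.4, 0.009, -0.054, 0.108], [0.7, -2.2, -1.4, 0.01, -0.055, 0.109], [0.4, -2.4, -1.5, 0.009, -0.054, 0.109], [0, -2.4, -1.4, 0.009, -0.055, 0.109], [-0.3, -2.3, -1.3, 0.01, -0.054, 0.109]]}}

```text
time: 22.75
tool_pos: [368.4, -305.3, 150.1]
tcp_rot: [180.0, 0.1, 47.5]
ft_force: [-0.5, 0.4, 0.4]
finger_gap: 37.9
grip_force: 0.0
```

```bash
python3 - <<'E'
from h import *
from go import st
for n in ['scene','top','wrist']:
    p,R=pose();im,d=eyes.snapshot(n)
    if n=='wrist':cv2.imwrite('pics/w5.png',im[:,:,::-1]);X=wcloud(d,p,R);np.save('w5.npy',X)
    for t in ['grater_bar','grater_foot_edge','stop_face']:print(n,t,[(st(r['xyz']),round(r['confidence'],2)) for r in models.place_of(t,n) if r['xyz'][0]>350])
m=(X[...,2]>66)&(X[...,2]<125)&(X[...,0]>380)&(X[...,0]<640)&(X[...,1]>-330)&(X[...,1]<0)
k,l,s,_=cv2.connectedComponentsWithStats(m.astype('uint8'))
for i in np.argsort(-s[1:,4])[:2]+1:
    Q=X[l==i];print(len(Q),[st(np.array([*c,0])) for c in cv2.boxPoints(cv2.minAreaRect(Q[:,:2].astype('f4')))],cv2.minAreaRect(Q[:,:2].astype('f4')))
E
python3 go.py -405 -3 50 10
```

```text
scene grater_bar [(array([-351.7,   -7.4,   64.4]), 0.69)]
scene grater_foot_edge [(array([219.2,  89.4,  -0.6]), 0.29)]
scene stop_face [(array([ 1.6, -2.5, 41. ]), 0.61)]
top grater_bar [(array([-352.9,   -4.4,   61.8]), 0.91), (array([-136.5,  131.3,    1.9]), 0.16)]
top grater_foot_edge []
top stop_face [(array([-2.8,  4.5, 41.1]), 0.82)]
wrist grater_bar [(array([-351.3,   -6.5,   59.6]), 0.62)]
wrist grater_foot_edge []
wrist stop_face []
20199 [array([-359.3,   39.3,    0. ]), array([-358.8,  -47.3,    0. ]), array([-255.4,  -46.7,    0. ]), array([-255.9,   39.8,    0. ])] ((434.2745361328125, -234.20791625976562), (103.39569091796875, 86.53321838378906), 48.12049865722656)
now [-404.    -1.8  148. ]
[[-0.1, 0.1, 9.8, -0.0, -0.0, 0.0], [-0.1, 0.2, 9.8, -0.0, -0.0, 0.0], [-0.1, 0.1, 9.8, -0.001, -0.0, 0.0], [-0.1, 0.1, 9.8, 0.0, -0.0, 0.0], [-0.2, 0.2, 9.8, -0.0, -0.0, 0.0]]
[[-0.1, 0.1, 9.8, -0.0, -0.0, 0.0], [-0.1, 0.1, 9.8, -0.0, -0.001, 0.0], [-0.1, 0.2, 9.8, -0.001, 0.0, 0.0], [-0.1, 0.1, 9.8, 0.0, 0.0, 0.0], [-0.1, 0.1, 9.8, -0.0, 0.0, 0.0]]
```

View pics/w5.png

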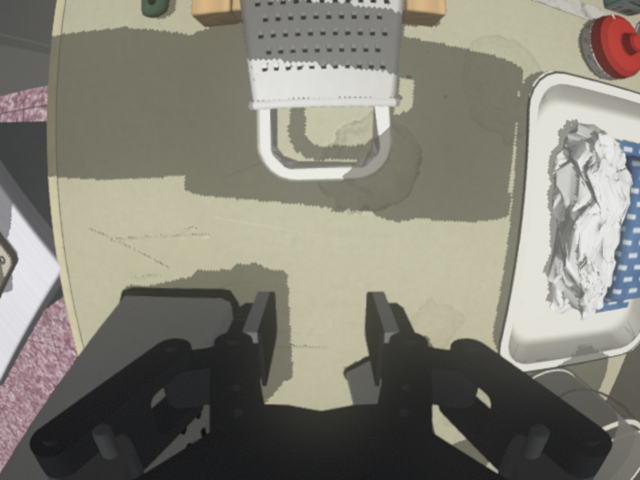

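The wrist view shows the grater lying straight in line: handle at (325,150), body at (325,60), and no obstacle near the fingers. I descend behind the bar.

>>> {"fn": "apply_moves", "kwargs": {"rows": [[0, 0.4, 20, 0, 0, 0], [0, 0.4, 20, 0, 0, 0], [0, 0.4, 20, 0, 0, 0], [0, 0.4, 20, 0, 0, 0], [0, 0.4, 17, 0, 0, 0]]}}

```text
time: 23.98
tool_pos: [369.4, -305.4, 50.2]
tcp_rot: [-179.9, -0.0, 47.8]
ft_force: [0.7, -0.1, 0.3]
finger_gap: 38.3
grip_force: 0.0
```

>>> {"fn": "apply_moves", "kwargs": {"rows": [[5, 0, 0, 0, 0, 0.005], [5, 0, 0, 0, 0, 0], [5, 0, 0, 0, 0, 0], [5, 0, 0, 0, 0, 0], [4, 0, 0, 0, 0, 0]]}}

```text
time: 24.6
tool_pos: [386.2, -287.6, 51.5]
tcp_rot: [-179.9, -0.0, 47.5]
ft_force: [0.1, -0.3, -0.2]
finger_gap: 38.0
grip_force: 0.0
```

>>> {"fn": "apply_moves", "kwargs": {"rows": [[3, 0, 0, 0, 0, 0], [4, 0, 0, 0, 0, 0], [5, 0, 0, 0, 0, 0], [6, 0, 0, 0, 0, 0], [6, 0, 0, 0, 0, 0]]}}

```text
time: 25.22
tool_pos: [402.2, -270.0, 51.3]
tcp_rot: [-179.9, -0.0, 47.5]
ft_force: [-1.9, -0.6, 2.0]
finger_gap: 37.5
grip_force: 1.2
```

```bash
cat > look.py <<'E'
from h import *
from go import st
import sys
for n in ['scene','top','wrist']:
    p,R=pose();im,d=eyes.snapshot(n)
    if n=='wrist':
        X=wcloud(d,p,R)
        if len(sys.argv)>1:cv2.imwrite(sys.argv[1],im[:,:,::-1])
    for t in ['grater_bar','grater_foot_edge']:print(n,t,[(st(r['xyz']),round(r['confidence'],2)) for r in models.place_of(t,n) if r['xyz'][0]>350])
print('tcp',st(p),sense()['ft_force'])
Y=X.reshape(-1,3);Y=Y[~np.isnan(Y[:,0])];x=st(Y).T if 0 else np.stack([(Y-[638,-4,0])@np.array([np.cos(np.radians(47.8)),np.sin(np.radians(47.8)),0]),(Y-[638,-4,0])@np.array([-np.sin(np.radians(47.8)),np.cos(np.radians(47.8)),0]),Y[:,2]],1)
m=(x[:,2]>100)&(x[:,2]<122)&(abs(x[:,1])<70)&(x[:,0]>p[0]*0-290)&(x[:,0]<60)
Q=x[m]
if len(Q)>50:print('body>100mm high: x',np.percentile(Q[:,0],[1,99]).round(),cv2.minAreaRect(Q[:,:2].astype('f4')))
m=(x[:,2]>65)&(x[:,2]<75)&(abs(x[:,1])<100)&(x[:,0]>-10)&(x[:,0]<30)
if m.sum()>20:print('strip',m.sum(),np.percentile(x[m][:,0],[2,98]).round(1))
E
python3 look.py
```

```text
scene grater_bar [(array([-335.1,   -4.3,   61. ]), 0.75), (array([-1.039e+02,  1.000e-01,  8.290e+01]), 0.28)]
scene grater_foot_edge []
top grater_bar [(array([-336.8,   -7. ,   64.4]), 0.85), (array([ 0.2,  3.6, 43. ]), 0.55)]
top grater_foot_edge []
wrist grater_bar [(array([-336.1,   -4.2,   61.9]), 0.82)]
wrist grater_foot_edge []
tcp [-355.5   -3.7   51. ] [-0.74903445 -0.5967678  -0.70810854]
body>100mm high: x [-261. -245.] ((-257.608642578125, -5.195041656494141), (83.50253295898438, 27.17261505126953), 89.66748046875)
```

>>> {"fn": "apply_moves", "kwargs": {"rows": [[6, 0, 0, 0, 0, 0], [8, 0, 0, 0, 0, 0], [9, 0, 0, 0, 0, 0], [9, 0, 0, 0, 0, 0], [8, 0, 0, 0, 0, 0]]}}

```text
time: 26.3
tool_pos: [429.5, -240.0, 51.2]
tcp_rot: [-179.9, -0.0, 47.6]
ft_force: [-1.8, -0.8, 1.8]
finger_gap: 37.8
grip_force: 1.2
```

>>> {"fn": "apply_moves", "kwargs": {"rows": [[8, 0, 0, 0, 0, 0], [9, 0, 0, 0, 0, 0], [9, 0, 0, 0, 0, 0], [8, 0, 0, 0, 0, 0], [6, 0, 0, 0, 0, 0]]}}

```text
time: 26.92
tool_pos: [456.3, -210.6, 51.1]
tcp_rot: [-179.9, -0.0, 47.5]
ft_force: [-2.4, -1.0, 1.9]
finger_gap: 37.9
grip_force: 1.2
```

```bash
python3 look.py pics/w6.png
```

```text
scene grater_bar [(array([-256.2,   -2.1,   65.7]), 0.59), (array([-223.4, -270.5,    1.7]), 0.36)]
scene grater_foot_edge [(array([-225.8, -271.7,    1. ]), 0.35)]
top grater_bar [(array([-258.9,   -6.9,   67.1]), 0.74)]
top grater_foot_edge [(array([-111.5,    1.9,    1.1]), 0.57), (array([-258.6,  -10.1,   62.1]), 0.33)]
wrist grater_bar [(array([-255.3,   -7.3,   65.9]), 0.62)]
wrist grater_foot_edge []
tcp [-275.7   -4.1   51. ] [-0.7479435  -0.05928836  0.10047814]
body>100mm high: x [-286. -166.] ((-226.386962890625, -6.664348602294922), (117.33479309082031, 124.9268798828125), 89.33550262451172)
```

View pics/w6.png

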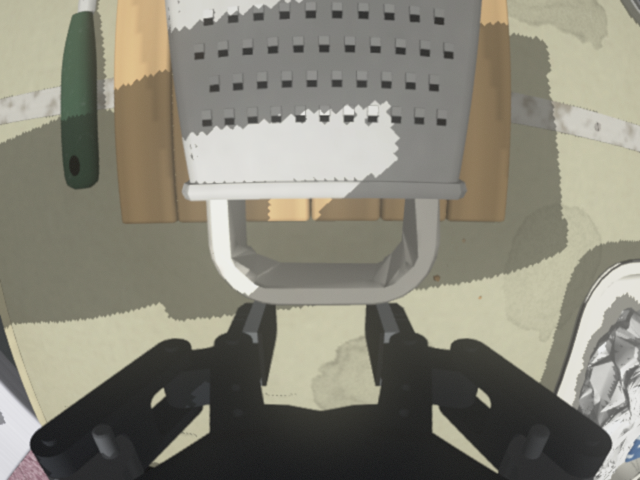

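The wrist view shows both fingers square on the bar at (325,290), and the grater in line with the staves.

>>> {"fn": "apply_moves", "kwargs": {"rows": [[4, 0, 0, 0, 0, 0], [4, 0, 0, 0, 0, 0], [4, 0, 0, 0, 0, 0], [3, 0, 0, 0, 0, 0], [2, 0, 0, 0, 0, 0]]}}

```text
time: 28.0
tool_pos: [467.6, -198.3, 51.1]
tcp_rot: [-179.9, -0.0, 47.5]
ft_force: [-1.0, -1.4, -0.6]
finger_gap: 38.1
grip_force: 0.6
```

>>> {"fn": "apply_moves", "kwargs": {"rows": [[1, 0, 0, 0, 0, 0], [0.5, 0, 0, 0, 0, 0], [0.5, 0, 0, 0, 0, 0], [0.5, 0, 0, 0, 0, 0], [0.5, 0, 0, 0, 0, 0]]}}

```text
time: 28.62
tool_pos: [469.5, -196.3, 51.2]
tcp_rot: [-179.9, -0.0, 47.5]
ft_force: [-0.8, -0.9, -0.4]
finger_gap: 37.9
grip_force: 0.6
```

```bash
python3 look.py
```

```text
scene grater_bar [(array([-236.2,   -1. ,   64.2]), 0.64)]
scene grater_foot_edge [(array([-239. ,   -4.7,   63.3]), 0.36)]
top grater_bar [(array([-239.2,   -7. ,   65.9]), 0.98)]
top grater_foot_edge []
wrist grater_bar [(array([-239.6,   -8.5,   60.5]), 0.58)]
wrist grater_foot_edge []
tcp [-255.6   -4.3   51.2] [-0.50452828 -1.39764662 -1.55297067]
body>100mm high: x [-266. -146.] ((-206.1510467529297, -6.506675720214844), (115.85587310791016, 125.05451202392578), 89.97503662109375)
```

Not at the strip yet; I keep pushing in small steps.

>>> {"fn": "apply_moves", "kwargs": {"rows": [[0.5, 0, 0, 0, 0, 0], [0.5, 0, 0, 0, 0, 0], [0.5, 0, 0, 0, 0, 0], [0.5, 0, 0, 0, 0, 0], [0.5, 0, 0, 0, 0, 0]]}}

```text
time: 29.7
tool_pos: [471.2, -194.5, 51.2]
tcp_rot: [-179.9, -0.0, 47.5]
ft_force: [-1.0, -2.1, -0.7]
finger_gap: 37.9
grip_force: 0.6
```

>>> {"fn": "apply_moves", "kwargs": {"rows": [[0.3, 0, 0, 0, 0, 0], [0.3, 0, 0, 0, 0, 0], [0.3, 0, 0, 0, 0, 0], [0.3, 0, 0, 0, 0, 0], [0.3, 0, 0, 0, 0, 0]]}}

```text
time: 30.32
tool_pos: [472.2, -193.3, 51.2]
tcp_rot: [-179.9, -0.0, 47.5]
ft_force: [-0.7, -0.6, -0.1]
finger_gap: 37.7
grip_force: 0.6
```

>>> {"fn": "apply_moves", "kwargs": {"rows": [[0.3, 0, 0, 0, 0, 0], [0.3, 0, 0, 0, 0, 0], [0.3, 0, 0, 0, 0, 0], [0.3, 0, 0, 0, 0, 0], [0.3, 0, 0, 0, 0, 0]]}}

```text
time: 30.95
tool_pos: [472.9, -192.6, 51.1]
tcp_rot: [-179.9, 0.0, 47.5]
ft_force: [-4.3, -4.5, 0.2]
finger_gap: 37.9
grip_force: 3.1
```

>>> {"fn": "apply_moves", "kwargs": {"rows": [[0.3, 0, 0, 0, 0, 0], [0.3, 0, 0, 0, 0, 0], [0.3, 0, 0, 0, 0, 0], [0.3, 0, 0, 0, 0, 0], [0.3, 0, 0, 0, 0, 0]]}}

```text
time: 31.58
tool_pos: [473.0, -192.6, 51.1]
tcp_rot: [-179.9, 0.1, 47.5]
ft_force: [-9.7, -8.9, 2.6]
finger_gap: 38.0
grip_force: 6.6
```

The TCP has stalled with about 13 N, so the foot is against the strip. I back off and rise.

>>> {"fn": "apply_moves", "kwargs": {"rows": [[-1, 0, 0, 0, 0, 0], [-4, 0, 0, 0, 0, 0], [-8, 0, 0, 0, 0, 0], [-12, 0, 0, 0, 0, 0], [-15, 0, 0, 0, 0, 0]]}}

```text
time: 32.2
tool_pos: [446.6, -221.2, 51.2]
tcp_rot: [-179.9, -0.0, 47.5]
ft_force: [0.0, 0.5, -0.4]
finger_gap: 38.0
grip_force: 0.0
```

>>> {"fn": "apply_moves", "kwargs": {"rows": [[0, 0, -30, 0, 0, 0], [0, 0, -40, 0, 0, 0], [0, 0, -50, 0, 0, 0], [0, 0, -50, 0, 0, 0], [0, 0, -50, 0, 0, 0]]}}

```text
time: 32.83
tool_pos: [446.6, -221.6, 272.8]
tcp_rot: [-179.9, -0.0, 47.5]
ft_force: [0.3, -0.6, 0.1]
finger_gap: 38.1
grip_force: 0.0
```

>>> {"fn": "apply_moves", "kwargs": {"rows": [[30, 0, 0, 0, 0, 0], [30, 0, 0, 0, 0, 0], [30, 0, 0, 0, 0, 0], [30, 0, 0, 0, 0, 0], [0, 0, 0, 0, 0, 0]]}}

```text
time: 33.45
tool_pos: [528.8, -131.8, 270.9]
tcp_rot: [-179.9, -0.0, 47.6]
ft_force: [0.2, -0.2, 0.2]
finger_gap: 37.8
grip_force: 0.0
```

```bash
python3 look.py pics/w7.png
```

```text
scene grater_bar [(array([-0.4, -0.1, 37. ]), 0.72), (array([-234.1,   -6.3,   63.8]), 0.61)]
scene grater_foot_edge [(array([ 2.6, -5.5, 36.3]), 0.97), (array([-114.4,   -0.5,    1.9]), 0.24)]
top grater_bar [(array([-235.2,   -7.7,   62.3]), 0.76)]
top grater_foot_edge [(array([-1.1, -4.5, 42.8]), 0.85)]
wrist grater_bar [(array([-233.4,   -8. ,   60.9]), 0.74)]
wrist grater_foot_edge []
tcp [-169.8   -5.4  271.3] [ 0.47291182 -0.97232673 -0.08687687]
body>100mm high: x [-156.  -14.] ((-88.48883056640625, -7.632717132568359), (165.9354248046875, 114.8309326171875), 0.7538892030715942)
strip 1390 [ 0.7 16. ]
```

View pics/w7.png

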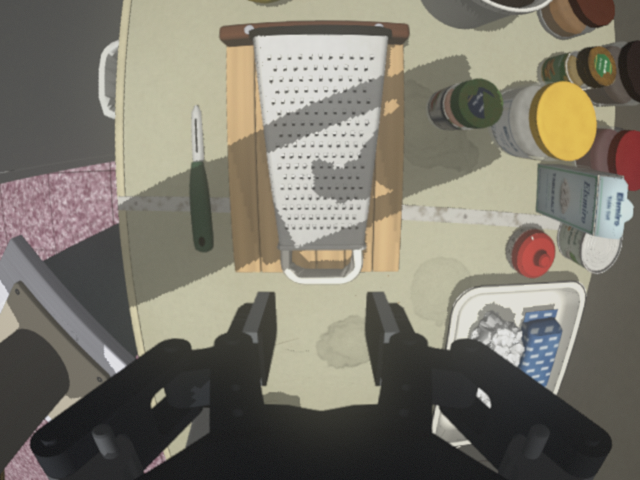

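The grater lies flat and in line, with its foot against the dark strip at about (315,33), its handle at (320,268), and the fingers clear.

```bash
python3 -c "
from bench import job
print(job.hand_in())"
```

```text
the job is handed in; nothing more can be done
None
```

The grater lies flat on the board, in line with it, with its foot against the stop strip and its handle towards the open end. I eased it down without a fall and pressed it home with about 13 N; the job is handed in, but no verdict came back.

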